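Close the carrying box: take out the tube that stands too tall, then seat the lid

TASK

The lid of the open white carrying box cannot seat, because a capped tube in the box stands above the rim. Take that tube out and stand it upright on the worktop beside the box, without ever tipping it over; then put the lid on the box so that it sits fully home on the rim all round. The screw case stays in the box.

Things in the scene. Friction and masses are not known exactly. Their poses are not given: they have to be found in the camera images.
- carry_box: Open white box, outside 100 (x) by 170 (y) by 85 mm high, walls 4, floor 5 mm; stands fast on the worktop. Two 50 mm high partitions make three compartments along y: tall tube and screw case stand in the end ones (either way round), two tiny glass boxes are fixed in the middle one. Origin: centre of underside, z up. Worktop 0.38 to 0.45 m ahead of the robot, 0.2 m either side, is free.
- box_lid: Grey lid, right way up on the worktop, 131 (x) by 201 (y) mm. Plate underside 12, top face 16 mm above its foot; flared skirt has 5 mm play round the box at the top, 11 at the foot. Grip to pinch on the plate's middle: 14 thick (x), 70 long (y), top 60 mm above the foot. 0.16 kg. Origin: centre, level with the skirt's foot, z up. Seated, either way round: origin 73 mm above the box's.
- tall_tube: Capped centrifuge tube standing in an end compartment of the box, 114 mm high, so it rises 34 mm above the rim; body 28 mm in diameter, screw cap 34 mm in diameter over the top 14 mm. 0.03 kg. Origin: centre of its flat foot, z up its axis. (Another such tube at the back of the worktop is not part of the task.)
- case: Round white screw case with a black cap, 40 mm in diameter, 61 mm high, standing in the other end compartment, wholly below the rim; it stays there. Origin: centre of its foot, z up.
There are look-alikes about, which are no part of the job. What is shaped like the case but turquoise is not meant.

How it is judged (in metres and radians):
On the way, in this order (a step that is already met when the one before it is completed fails the run):
1. the tall tube stands upright on the worktop outside the box, let go (height (world z) of tall_tube between -0.005 and 0.012 m and angle between tall_tube's own z axis and vertical below 0.15 rad and (x of tall_tube in the frame of carry_box above 0.06 m or x of tall_tube in the frame of carry_box below -0.06 m or y of tall_tube in the frame of carry_box above 0.095 m or y of tall_tube in the frame of carry_box below -0.095 m) and linear speed of tall_tube below 0.02 m/s and contact force between tall_tube and the fingers below 0.1 N), for 0.2 s.
2. the lid sits fully home on the box, let go (z of box_lid in the frame of carry_box between 0.068 and 0.077 m and horizontal distance between box_lid and carry_box below 0.015 m and angle between box_lid's own z axis and vertical below 0.045 rad and angle between the y axis of box_lid and the y axis of carry_box, either way round below 0.17 rad and contact force between box_lid and the fingers below 0.1 N and linear speed of box_lid below 0.02 m/s), for 0.2 s.
At the end, for the whole second after the job is handed in: Tube upright (within 8 degrees), at rest on the worktop outside the box. Lid let go, at rest, down on the rim (within 4 mm of seated height, level within 2.5 degrees), centred within 15 mm, long side along the box's within 10 degrees. Screw case still in the box (all of step 2 and height (world z) of tall_tube between -0.005 and 0.012 m and angle between tall_tube's own z axis and vertical below 0.15 rad and (x of tall_tube in the frame of carry_box above 0.06 m or x of tall_tube in the frame of carry_box below -0.06 m or y of tall_tube in the frame of carry_box above 0.095 m or y of tall_tube in the frame of carry_box below -0.095 m) and linear speed of tall_tube below 0.02 m/s and z of case in the frame of carry_box between -0.005 and 0.02 m and x of case in the frame of carry_box between -0.05 and 0.05 m and y of case in the frame of carry_box between -0.085 and 0.085 m); the robot touches nothing.
It fails at once if the tall tube is tipped over (more than 35 degrees) (angle between tall_tube's own z axis and vertical above 0.61 rad).
It also fails if it takes over 53 s, if anything falls off the work surface, if the arm or the gripper's body presses on something with over 40 N, if the wrist force passes 120 N, or if a joint passes its speed limit or range.

ROBOT

A 6-joint arm with a two-finger parallel gripper is mounted at the origin on a cart in front of the work surface, level with it; the furniture and walls round the work are solid. World frame = base frame: x ahead of the robot, y to its left, z up, the work surface at z = 0. Lengths are in m, angles in degrees, forces in N, time in s.
With the tool pointing down it reaches from about 0.4 to 0.825 m from the base axis. Payload 7 kg.
Tool frame: the origin (TCP) lies midway between the tips of the shut fingers; the grasp point (between the pads) lies 19 mm behind it; z points along the fingers, x is the direction in which the jaws open and shut, and the axes are right-handed (so a half turn about z gives the same grasp; the last joint's range is limited). The gripper opens to 88 mm and grips with 3 to 60 N. Pads are 19 mm wide; open, the fingers measure 130 mm over their backs; the gripper's body (78 mm by 193 mm) begins 47 mm behind the grasp point.
Start: joints at [16.507, 20.546, 0.682, 0, -70.136, -16.507], TCP at [0.675, -0, 0.227] pointing down, gripper open.
Joint ranges: [-176.03, 176.03], [-82.01, 121.73], [-58.28, 71.71], [-173.87, 95.51], [-174.79, -0.11], [-173.66, 173.66]. Speed limits (degrees/s): [136.94, 136.94, 172.46, 180, 180, 180].

INTERFACE

Orientations are given as [roll, pitch, yaw] about the fixed x, y, z axes, in that order (R = Rz(yaw) Ry(pitch) Rx(roll)).
In Python, from plant import ctrl, vision, nets gives the robot as it stands.
- The arm moves only by the shell command python3 -m jog 'ROWS'. ROWS is text: rows parted by semicolons, each of 7 numbers parted by spaces: the turn, a rotation vector about the tool's x, y, z in units of 0.1 rad (1.0 is 0.1 rad), then the shift along the tool's x, y, z in units of 4 cm (1.0 is 4 cm), then the opening, from -1 (shut) to 1 (fully open). In form: rx ry rz x y z jaw; .... A call has 1 to 8 rows; each row shifts and turns the commanded pose from where the row before left it, along the tool's axes as they then stand; what a row does not reach is not made up. A row lasts 1/8 s, in which the tool goes at most 62.5 mm and 10.7 degrees, less where a joint would pass 70% of its speed; a pose out of reach is approached as far as the arm can. A call with a number of a shift or a turn outside -1 to 1 is refused whole. A call with a gripper value outside its range is refused whole. The fingers move at their own pace and stop on an object; the grip force is fixed at half the most. Time passes only in rows, so rows that do not move let the fingers close. It gives the time, the measured TCP pose, the force and the opening at its end, in the units of the state.
- ctrl.get_obs(): the state, without advancing time (a new reading comes with each control period).
- vision.snapshot(name): name is "scene" or "side" or "wrist"; returns (picture, depth): 480x640x3 uint8, red, green, blue; 480x640 float32, m along the optical axis (not along the pixel's ray), 0 where there is no reading.
- vision.camera_info(name): a dict with "camera_matrix" (3x3 intrinsics, pixels), "camera_from_world" (4x4, takes a point from world to camera coordinates); the wrist camera has in their place "tool_from_camera" (4x4, takes a point from camera to tool coordinates, whose origin is the TCP and whose axes are the tool frame's). Camera axes: x right, y down, z forward; pixel columns grow to the right and rows downward; lengths in m; the calibration is good to about 2 mm. A picture is of the moment at which its call begins: read the wrist's pose just before it. camera_info takes no time and is no camera call.
- ctrl.close_job(): hands the job in, once; it reports no verdict.
Trained networks look in the newest picture that a camera, given by its name, has taken for a name from the list of things; names that differ only in an ending like _2 or _b are one class to them, and where a whole thing is asked for, a point or a joint stands for the part that bears it (a point fixed in the world has none). Each returns a list of dicts, best first, with "score" (0 to 1); they miss things now and then, are a little off and sometimes report something else, mostly with a low value. They report only what shows in the picture. A call takes as long as a camera call. They do not tell look-alikes from the thing itself.
- nets.boxes_of(target, camera): "location" ([x, y, z] in m, in world coordinates, good to about 4 mm: the middle of the surface that is visible of it).
The state is a dict: "clock": time; "joint_pos": joint angles; "qvel": joint speeds; "tau": joint torques, N m; "tool_pos": TCP position; "orientation": TCP orientation; "force": force on the tool from outside, world axes, zero at the start; "moment": the same for the moment, N m; "opening": finger opening in m.
Only numpy, scipy, OpenCV 4.12 (cv2) and the standard library are available. Lean on these libraries where they do the work, as an engineer would, in place of code of your own. Each camera call takes 0.05 s, during which the arm holds its last target.

## Working session

There is one attempt and no reset: what is moved stays moved. The work goes in short steps, Python scripts to look and compute and a shell command to move; the robot and the scene stay as the last step left them, time stands still between calls to the robot, and variables do not carry over. Pictures are saved under pics/ and viewed, and the job is handed in when it is done.

```bash
ls; mkdir -p pics; python3 - <<'E'
from plant import ctrl,vision,nets
import cv2,numpy as np
o=ctrl.get_obs();print(o)
for n in ["scene","side"]:
    p,d=vision.snapshot(n);cv2.imwrite(f"pics/{n}0.png",p[:,:,::-1]);np.save(f"{n}0.npy",d)
    for t in ["carry_box","box_lid","tall_tube","case"]:
        print(n,t,[(np.round(r["location"],3).tolist(),round(r["score"],2)) for r in nets.boxes_of(t,n)][:4])
    c=vision.camera_info(n);np.savez(n+"_cam.npz",K=c["camera_matrix"],T=c["camera_from_world"])
print(vision.camera_info("wrist"))
E
```

```text
pics
{'clock': 0.0, 'joint_pos': array([ 1.65069618e+01,  2.05922126e+01,  6.35682876e-01, -1.92863897e-02,
       -7.01339080e+01, -1.65057809e+01]), 'qvel': array([-0.05807447, -0.08635014,  0.02258976,  0.04323269, -0.05085558,
        0.03412707]), 'tau': array([-8.00930356e-04, -5.82726967e+01,  2.93058443e+01,  6.99745238e+00,
        6.93249181e-03, -2.06530804e-04]), 'tool_pos': array([ 6.74541792e-01, -2.24295917e-05,  2.25631013e-01]), 'orientation': array([-1.79991686e+02, -9.18623412e-02,  1.79994606e+02]), 'force': array([0.82846826, 0.26492962, 0.74495835]), 'moment': array([-0.03551201, -0.02907477,  0.00357328]), 'opening': 0.08766874520569057}
scene carry_box [([0.553, -0.11, 0.051], 0.9)]
scene box_lid [([0.592, 0.173, 0.018], 0.95)]
scene tall_tube [([0.578, -0.083, 0.108], 0.95)]
scene case [([0.61, -0.294, 0.057], 0.6)]
side carry_box [([0.568, -0.143, 0.04], 0.83)]
side box_lid [([0.595, 0.131, 0.015], 0.56)]
side tall_tube [([0.578, -0.101, 0.108], 0.74)]
side case [([0.571, -0.197, 0.066], 0.89), ([0.606, -0.297, 0.057], 0.8)]
{'camera_matrix': array([[411.99446357,   0.        , 325.43899493],
       [  0.        , 411.99446357, 244.34357978],
       [  0.        ,   0.        ,   1.        ]]), 'tool_from_camera': array([[ 9.99998537e-01, -1.70103283e-03,  1.79085978e-04,
         8.45091724e-04],
       [ 1.56204700e-03,  9.50881654e-01,  3.09550707e-01,
        -8.39184073e-02],
       [-6.96845484e-04, -3.09549974e-01,  9.50882920e-01,
        -1.57338475e-01],
       [ 0.00000000e+00,  0.00000000e+00,  0.00000000e+00,
         1.00000000e+00]])}
```

View pics/scene0.png

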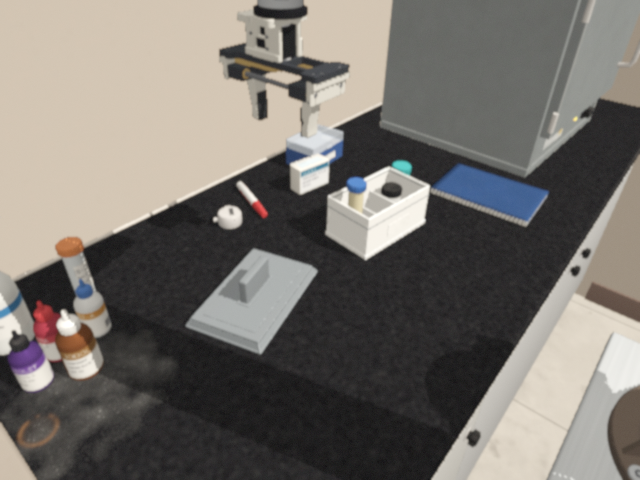

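View pics/side0.png

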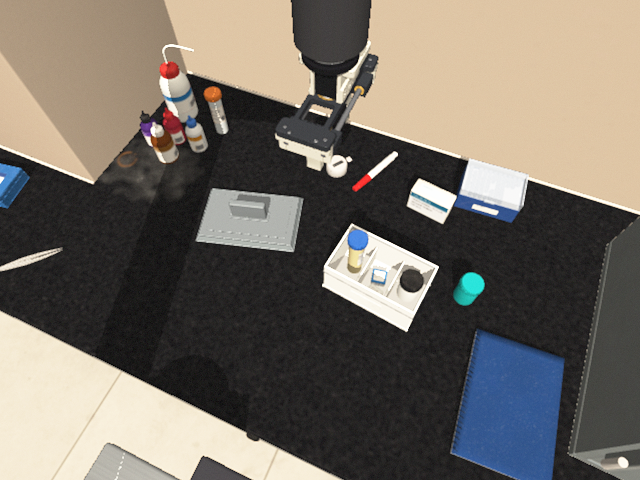

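The tube has a blue cap: it is at about (356,185) in the scene view and (358,240) in the side view. The case with the black cap is at (412,280) in the side view. The lid is at about (250,218) in the side view, and the turquoise look-alike is outside the box. Next I'll get precise poses from depth.

```bash
cat > h.py <<'E'
import numpy as np,cv2
def cloud(n,d,K=None,T=None):
    if K is None:
        c=np.load(n+"_cam.npz");K,T=c["K"],c["T"]
    v,u=np.nonzero(d>0);z=d[v,u]
    P=np.c_[(u-K[0,2])/K[0,0]*z,(v-K[1,2])/K[1,1]*z,z,np.ones(len(z))]
    W=(np.linalg.inv(T)@P.T).T[:,:3]
    return W,u,v
def rect(P):
    r=cv2.minAreaRect(P[:,:2].astype(np.float32)*1000);return np.round(r[0],1),np.round(r[1],1),round(r[2],2)
E
python3 - <<'E'
from h import *
for n in ["scene","side"]:
    d=np.load(n+"0.npy");W,u,v=cloud(n,d)
    x,y,z=W.T
    box=(abs(x-.57)<.1)&(abs(y+.12)<.13)
    s=box&(z>.08)&(z<.092);print(n,"rim",s.sum(),rect(W[s]),np.median(z[s]))
    s=box&(z>.105)&(z<.125);print("cap",s.sum(),W[s].mean(0),rect(W[s]))
    s=box&(z>.112)&(z<.12);print("captop",s.sum(),W[s].mean(0),rect(W[s]))
    l=(abs(x-.59)<.15)&(abs(y-.15)<.15)
    s=l&(z>.011)&(z<.02);print("plate",s.sum(),rect(W[s]),np.median(z[s]))
    s=l&(z>.054)&(z<.068);print("grip",s.sum(),rect(W[s]),np.median(z[s]))
    s=l&(z>.006)&(z<.068);print("lid",s.sum(),rect(W[s]))
    s=(x>.4)&(x<.75)&(abs(y)<.35)&(abs(z)<.01);print("table",np.median(z[s]))
E
```

```text
scene rim 793 (array([ 572.7, -142. ]), array([172.3, 101.7]), 82.84) 0.08423600047364116
cap 276 [ 0.58672134 -0.08606224  0.11625494] (array([589.7, -89.4]), array([34.7, 35.4]), 88.93)
captop 207 [ 0.58765877 -0.08757189  0.11785972] (array([589.8, -90.5]), array([33.4, 36. ]), 36.53)
plate 5418 (array([608. , 142.8]), array([118. , 188.6]), 16.48) 0.017092915527998964
grip 339 (array([608.7, 143.2]), array([14.7, 70. ]), 16.52) 0.05991902974018931
lid 6868 (array([605.9, 143.1]), array([124.2, 196.4]), 14.93)
table 0.0005882220629321311
side rim 906 (array([ 571.7, -143.4]), array([170.2, 101.7]), 82.99) 0.08401176905439267
cap 360 [ 0.58626884 -0.09287521  0.11700621] (array([588.7, -92.4]), array([34.9, 34.7]), 17.65)
captop 305 [ 0.58722627 -0.09286104  0.11764178] (array([588.5, -92.2]), array([34.4, 34.7]), 14.51)
plate 3926 (array([607.6, 139.5]), array([118. , 189.4]), 15.93) 0.016168235763149186
grip 248 (array([608. , 140.5]), array([14.9, 69.6]), 16.51) 0.059082737895492954
lid 4833 (array([607.1, 140.4]), array([124.2, 193.8]), 16.51)
table -0.00045246993907965827
```

```bash
python3 -m jog '0 0 0 0.7 -0.76 0 1; 0 0 0 0.7 -0.76 0 1; 0 0 0 0.75 -0.77 0.3 1; 0 0 0 0 0 0 1; 0 0 0 0 0 0 1'; cat > w.py <<'E'
from h import *
from plant import ctrl,vision,nets
from scipy.spatial.transform import Rotation as R
def wcloud(name):
    o=ctrl.get_obs();p,d=vision.snapshot("wrist")
    cv2.imwrite(f"pics/{name}.png",p[:,:,::-1])
    c=vision.camera_info("wrist")
    A=np.eye(4);A[:3,:3]=R.from_euler('xyz',o["orientation"],degrees=True).as_matrix();A[:3,3]=o["tool_pos"]
    W,u,v=cloud("",d,c["camera_matrix"],np.linalg.inv(A@c["tool_from_camera"]))
    return o,W,u,v
E
python3 - <<'E'
from w import *
o,W,u,v=wcloud("w1");print(o["tool_pos"],o["orientation"],o["clock"])
x,y,z=W.T;b=(abs(x-.58)<.1)&(abs(y+.12)<.13)
s=b&(z>.08)&(z<.09);print("rim",rect(W[s]))
s=b&(z>.11)&(z<.125);print("cap",rect(W[s]),np.median(z[s]))
for a in np.arange(.03,.105,.015):
    s=(np.hypot(x-.589,y+.0915)<.025)&(z>a)&(z<a+.015);print(a,s.sum(),W[s].mean(0) if s.any() else 0, rect(W[s]) if s.any() else 0)
E
```

```text
clock: 1.12
tool_pos: [0.5894, -0.0917, 0.2151]
orientation: [-180.0, 0.1, 180.0]
force: [0.6, 0.1, 0.2]
opening: 0.0878
[ 0.58944024 -0.09166904  0.21509284] [-1.79997969e+02  6.03768845e-02  1.79985899e+02] 1.125
rim (array([ 571., -142.]), array([170.7, 100.3]), 82.83)
cap (array([588.6, -91.2]), array([35.5, 35.2]), 14.35) 0.11776058929790123
0.03 90 [ 0.58838006 -0.10199085  0.0374611 ] (array([589.3, -99.4]), array([26.8, 10.8]), 3.73)
0.045 150 [ 0.58814686 -0.10448434  0.05272704] (array([ 588.6, -105.6]), array([21.5, 26.4]), 89.81)
0.06 147 [ 0.58875236 -0.10248612  0.06761263] (array([ 589.2, -100. ]), array([26.1,  9.7]), 2.9)
0.075 153 [ 0.58855871 -0.10290532  0.08214929] (array([ 588.6, -101. ]), array([ 7.8, 24.5]), 89.21)
0.09 4 [ 0.58824271 -0.10439296  0.09178167] (array([ 588.2, -104.4]), array([0.1, 2.8]), 86.43)
```

View pics/w1.png

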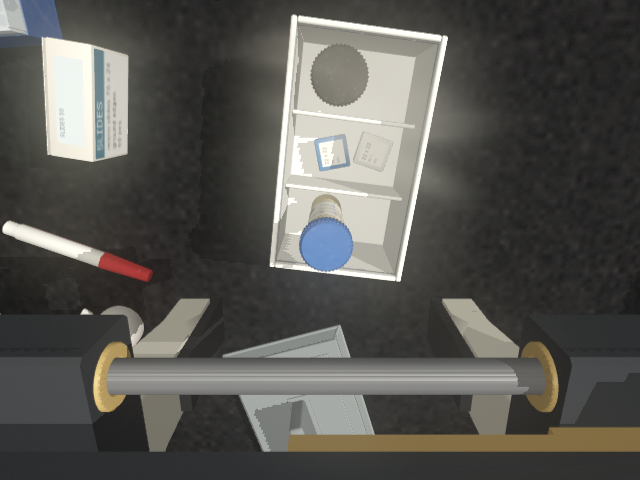

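The blue cap at (326,245) is centred under the gripper and the tube is upright. All three cameras agree. Now I'll descend and close on the cap.

```bash
python3 -m jog '0 0 0 0 0 0.8 1; 0 0 0 0 0 0.8 1; 0 0 0 0 0 0.8 1; 0 0 0 0 0 0.65 1; 0 0 0 0 0 0 1'; python3 -m jog '0 0 0 0 0 0 -1; 0 0 0 0 0 0 -1; 0 0 0 0 0 0 -1; 0 0 0 0 0 0 -1; 0 0 0 0 0 0 -1; 0 0 0 0 0 0 -1'
```

```text
clock: 1.8
tool_pos: [0.5883, -0.091, 0.0905]
orientation: [-180.0, -0.2, -180.0]
force: [0.3, 0.7, 1.0]
opening: 0.0879
clock: 2.55
tool_pos: [0.589, -0.0916, 0.0926]
orientation: [-180.0, 0.0, 180.0]
force: [0.3, 0.8, 1.0]
opening: 0.0334
```

```bash
python3 -m jog '0 0 0 0 0 -0.5 -1; 0 0 0 0 0 -0.7 -1; 0 0 0 0 0 -0.7 -1; 0 0 0 0 0 -0.7 -1; 0 0 0 0 0 -0.4 -1; 0 0 0 0 0 0 -1'; python3 -m jog '0 0 0 0.4 -0.1 0 -1; 0 0 0 0.7 -0.2 0 -1; 0 0 0 0.7 -0.2 0 -1; 0 0 0 0.7 -0.2 0 -1; 0 0 0 0.7 -0.2 0 -1; 0 0 0 0.5 -0.05 0 -1; 0 0 0 0.28 0 0 -1; 0 0 0 0 0 0 -1'
python3 - <<'E'
from w import *
o=ctrl.get_obs();print(o["tool_pos"],o["orientation"],o["opening"])
for n in ["side"]:
    p,d=vision.snapshot(n);cv2.imwrite("pics/s2.png",p[:,:,::-1]);W,u,v=cloud(n,d);x,y,z=W.T
    for a in np.arange(.08,.24,.015):
        s=(np.hypot(x-.43,y+.13)<.03)&(z>a)&(z<a+.015);print(round(a,3),s.sum(),W[s].mean(0).round(4) if s.any() else 0)
E
```

```text
clock: 3.3
tool_pos: [0.5895, -0.0915, 0.2133]
orientation: [180.0, 0.1, -180.0]
force: [0.1, -0.5, -0.8]
opening: 0.0334
clock: 4.3
tool_pos: [0.4295, -0.1295, 0.2127]
orientation: [180.0, 0.0, -180.0]
force: [0.1, 0.4, 0.4]
opening: 0.0331
[ 0.42947071 -0.12948297  0.21266189] [ 1.79995239e+02  2.71161351e-02 -1.79983907e+02] 0.03312947750338453
0.08 0 0
0.095 0 0
0.11 0 0
0.125 2 [ 0.4209 -0.1202  0.1332]
0.14 9 [ 0.4168 -0.1277  0.1471]
0.155 0 0
0.17 0 0
0.185 0 0
0.2 0 0
0.215 0 0
0.23 16 [ 0.4341 -0.1278  0.2384]
```

View pics/s2.png

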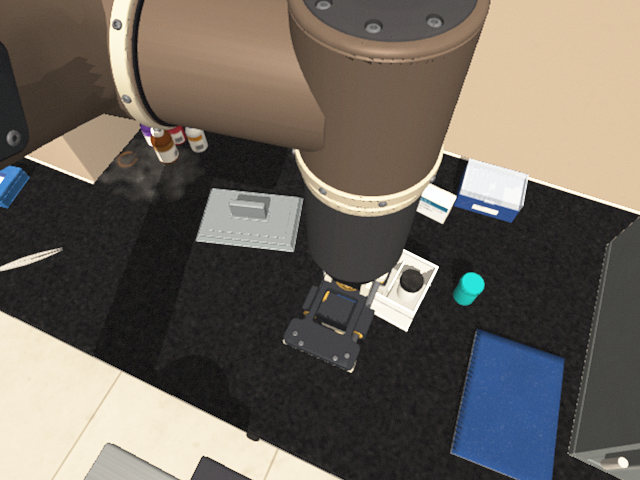

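The arm hides the tube, but the opening of 33 mm shows it is still held. I'll lower it.

```bash
python3 -m jog '0 0 0 0 0 0.6 -1; 0 0 0 0 0 0.8 -1; 0 0 0 0 0 0.8 -1; 0 0 0 0 0 0.6 -1; 0 0 0 0 0 0.2 -1; 0 0 0 0 0 0 -1'; python3 -m jog '0 0 0 0 0 0.05 -1; 0 0 0 0 0 0 -1;0 0 0 0 0 0.05 -1; 0 0 0 0 0 0 -1'
```

```text
clock: 5.1
tool_pos: [0.4302, -0.1296, 0.0924]
orientation: [-180.0, -0.1, -180.0]
force: [0.6, 0.5, 0.4]
opening: 0.0336
clock: 5.6
tool_pos: [0.4298, -0.1296, 0.0887]
orientation: [180.0, 0.0, 180.0]
force: [0.2, -1.2, -1.1]
opening: 0.0338
```

```bash
python3 -m jog '0 0 0 0 0 0.04 -1; 0 0 0 0 0 0 -1; 0 0 0 0 0 0 -1'; python3 -m jog '0 0 0 0 0 0.04 -1; 0 0 0 0 0 0 -1; 0 0 0 0 0 0 -1'
```

```text
clock: 5.98
tool_pos: [0.4303, -0.1297, 0.0876]
orientation: [-180.0, 0.1, -180.0]
force: [-0.4, 0.8, 5.8]
opening: 0.0336
clock: 6.35
tool_pos: [0.4314, -0.1299, 0.0873]
orientation: [-180.0, 0.2, -179.9]
force: [-2.6, 1.0, 18.1]
opening: 0.0337
```

```bash
python3 -m jog '0 0 0 0 0 -0.04 -1; 0 0 0 0 0 0 -1; 0 0 0 0 0 0 -0.1; 0 0 0 0 0 0 0; 0 0 0 0 0 0 0.5; 0 0 0 0 0 0 1; 0 0 0 0 0 0 1; 0 0 0 0 0 0 1'; python3 -m jog '0 0 0 0 0 -0.5 1; 0 0 0 0 0 -0.8 1; 0 0 0 0 0 -0.8 1; 0 0 0 0 0 -0.8 1; 0 0 0 0 0 0 1'; python3 - <<'E'
from w import *
o,W,u,v=wcloud("w3")
x,y,z=W.T;b=np.hypot(x-.43,y+.13)<.035
s=b&(z>.1)&(z<.125);print("cap",s.sum(),rect(W[s]),np.median(z[s]))
for a in np.arange(.01,.1,.02):
    s=b&(z>a)&(z<a+.02);print(a,s.sum(),rect(W[s]))
E
```

```text
clock: 7.35
tool_pos: [0.4298, -0.1296, 0.0869]
orientation: [-180.0, -0.0, -180.0]
force: [-0.3, 0.6, -0.4]
opening: 0.0783
clock: 7.98
tool_pos: [0.4313, -0.1296, 0.2054]
orientation: [180.0, 0.3, -180.0]
force: [0.3, -0.1, -0.4]
opening: 0.0879
cap 2412 (array([ 428.5, -128.9]), array([35.4, 35.4]), 16.98) 0.11280524078365996
0.01 131 (array([ 428.4, -137.5]), array([25.7,  9.7]), 0.0)
0.03 146 (array([ 428.6, -137.3]), array([11.2, 26.9]), 88.97)
0.049999999999999996 198 (array([ 428.8, -137.6]), array([26.6, 10.3]), 0.53)
0.06999999999999999 171 (array([ 428.3, -138.7]), array([ 8.2, 24.9]), 87.97)
0.08999999999999998 191 (array([ 426.7, -132.6]), array([27.2, 35.7]), 63.74)
```

View pics/w3.png

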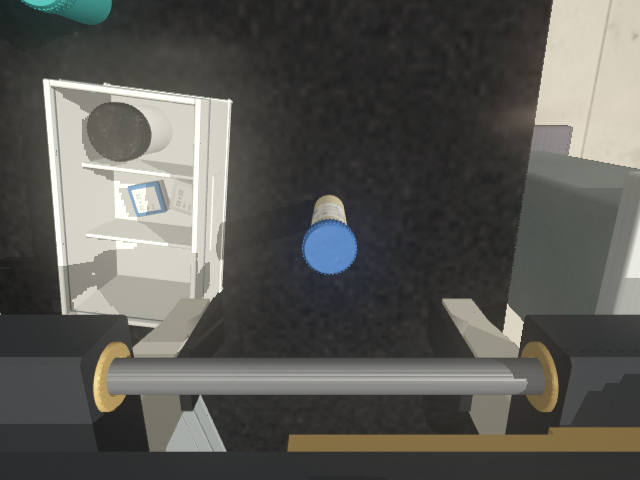

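The tube stands upright and free, with its cap at (330,247). Next is the lid.

```bash
python3 -m jog '0 0 0 -0.55 0.85 0 1; 0 0 0 -0.55 0.85 0 1; 0 0 0 -0.55 0.85 0 1; 0 0 0 -0.55 0.85 0 1; 0 0 0 -0.55 0.85 0 1; 0 0 0 -0.55 0.85 0 1; 0 0 0 -0.55 0.85 0 1; 0 0 0 -0.55 0.83 0 1'; python3 -m jog '0 0 -1 0 0 0 1; 0 0 -1 0 0 0 1; 0 0 -0.88 0 0 0 1; 0 0 0 0 0 0 1; 0 0 0 0 0 0 1'; python3 - <<'E'
from w import *
o,W,u,v=wcloud("w4");print(o["tool_pos"],o["orientation"],o["clock"])
x,y,z=W.T;l=(abs(x-.608)<.15)&(abs(y-.1415)<.15)
s=l&(z>.054)&(z<.068);print("grip",s.sum(),rect(W[s]),np.median(z[s]))
s=l&(z>.012)&(z<.02);print("plate",s.sum(),rect(W[s]),np.median(z[s]))
E
```

```text
clock: 9.02
tool_pos: [0.6058, 0.1426, 0.2013]
orientation: [-179.9, -0.1, -180.0]
force: [0.3, -0.5, 0.7]
opening: 0.0873
clock: 9.65
tool_pos: [0.6055, 0.1414, 0.2022]
orientation: [-180.0, -0.1, -163.6]
force: [0.0, 0.1, 0.6]
opening: 0.0874
[0.60551172 0.14142955 0.20219053] [-1.79990503e+02 -6.46210328e-02 -1.63617011e+02] 9.65
grip 1605 (array([608. , 142.4]), array([13.5, 69.7]), 15.7) 0.05905854443605241
plate 26339 (array([608.1, 142.5]), array([116.2, 185. ]), 16.21) 0.016020557373359168
```

View pics/w4.png

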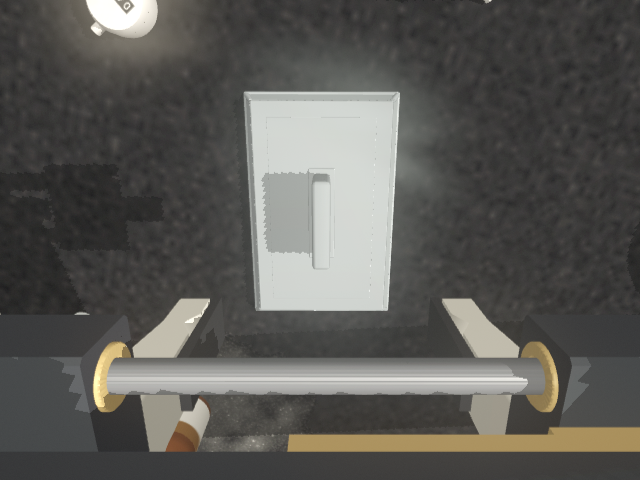

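```bash
python3 -m jog '0 0 0 -0.067 0 0.8 1; 0 0 0 0 0 1 1; 0 0 0 0 0 1 1; 0 0 0 0 0 0.9 1; 0 0 0 0 0 0.5 1; 0 0 0 0 0 0.2 1; 0 0 0 0 0 0 1'; python3 -m jog '0 0 0 0 0 0 -1; 0 0 0 0 0 0 -1; 0 0 0 0 0 0 -1; 0 0 0 0 0 0 -1; 0 0 0 0 0 0 -1; 0 0 0 0 0 0 -1; 0 0 0 0 0 0 -1; 0 0 0 0 0 0 -1'
```

```text
clock: 10.58
tool_pos: [0.6084, 0.1423, 0.0269]
orientation: [-180.0, -0.0, -163.5]
force: [0.0, -0.8, 1.3]
opening: 0.0875
clock: 11.58
tool_pos: [0.6084, 0.1424, 0.0269]
orientation: [180.0, 0.0, -163.5]
force: [-0.3, 0.0, -1.2]
opening: 0.0136
```

```bash
python3 -m jog '0 0 0 0 0 -0.3 -1; 0 0 0 0 0 -0.6 -1; 0 0 0 0 0 -0.8 -1; 0 0 0 0 0 -0.8 -1; 0 0 0 0 0 -0.7 -1; 0 0 0 0 0 -0.3 -1; 0 0 0 0 0 0 -1'; python3 -m jog '0 0 0.5 0 0 0 -1; 0 0 0.8 0 0 0 -1; 0 0 0.9 0 0 0 -1; 0 0 0.9 0 0 0 -1; 0 0 0.7 0 0 0 -1; 0 0 0.32 0 0 0 -1; 0 0 0 0 0 0 -1'; python3 -m jog '0 0 0 0 -0.4 0 -1; 0 0 0 0 -0.6 0 -1; 0 0 0 0 -0.7 0 -1; 0 0 0 0 -0.8 0 -1; 0 0 0 0 -0.8 0 -1; 0 0 0 0 -0.8 0 -1; 0 0 0 0 -0.7 0 -1; 0 0 0 0 -0.7 0 -1'
```

```text
clock: 12.45
tool_pos: [0.6085, 0.1425, 0.1676]
orientation: [180.0, 0.1, -163.5]
force: [-0.4, 0.0, -3.0]
opening: 0.0137
clock: 13.32
tool_pos: [0.608, 0.1422, 0.1661]
orientation: [-180.0, -0.1, 172.9]
force: [-0.9, -0.2, -1.4]
opening: 0.014
clock: 14.32
tool_pos: [0.5802, -0.0783, 0.1672]
orientation: [180.0, 0.0, 172.9]
force: [0.1, 0.4, -1.4]
opening: 0.014
```

```bash
python3 -m jog '0 0 0 0 -0.6 0 -1; 0 0 0 0.03 -0.5 0 -1; 0 0 0 0 -0.35 0 -1; 0 0 0 0 -0.16 0 -1; 0 0 0 0 0 0 -1; 0 0 0 0 0 0 -1'
python3 - <<'E'
from w import *
o=ctrl.get_obs();print(o["tool_pos"],o["orientation"])
for n in ["side","scene"]:
    p,d=vision.snapshot(n);cv2.imwrite(f"pics/{n}5.png",p[:,:,::-1]);W,u,v=cloud(n,d);x,y,z=W.T
    l=(abs(x-.57)<.13)&(abs(y+.14)<.14)
    s=l&(z>.151)&(z<.161);print(n,"plate",s.sum(),rect(W[s]),np.median(z[s]))
    s=l&(z>.135)&(z<.161);print(n,"lid",s.sum(),rect(W[s]))
    A=np.c_[x,y,np.ones(len(x))]; s=l&(z>.151)&(z<.161)
    print(np.linalg.lstsq(A[s],z[s],rcond=None)[0][:2]) 
E
```

```text
clock: 15.08
tool_pos: [0.5721, -0.1392, 0.1669]
orientation: [180.0, -0.0, 172.9]
force: [-0.4, -0.4, -3.6]
opening: 0.0139
[ 0.57212601 -0.13923828  0.16689252] [ 1.79997367e+02 -2.93096252e-03  1.72929303e+02]
side plate 4180 (array([ 570.5, -140.7]), array([187.3, 117.4]), 82.68) 0.15618336428384505
side lid 5297 (array([ 570.8, -140.1]), array([197.9, 128.2]), 83.25)
[ 0.00910379 -0.00189072]
scene plate 2914 (array([ 573. , -137.8]), array([188.5, 119.7]), 82.75) 0.15724381973324053
scene lid 3784 (array([ 571.6, -138.1]), array([199.7, 126.9]), 82.6)
[ 0.0119535  -0.00911696]
```

View pics/scene5.png

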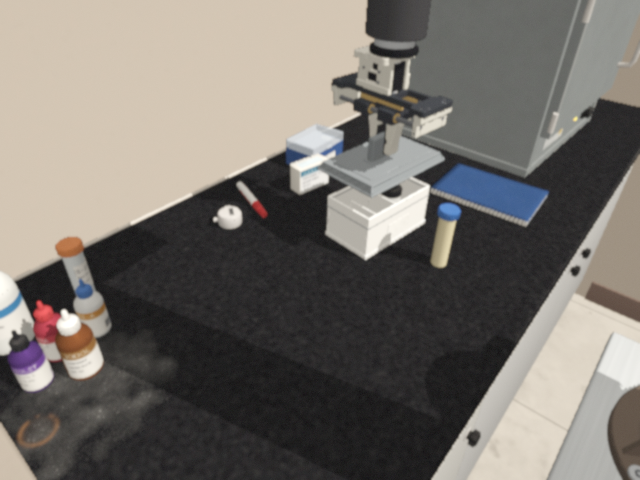

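View pics/side5.png

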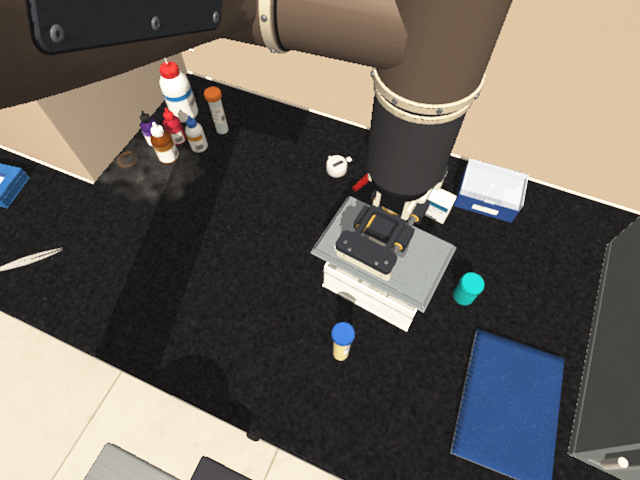

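The lid is level over the box and the tube is standing (343,340 in the side view). The lid is about 3.5 mm short in y, so I'll correct that and lower it.

```bash
python3 -m jog '0 0 0 -0.02 -0.086 0 -1; 0 0 0 0 0 0.4 -1; 0 0 0 0 0 0.4 -1; 0 0 0 0 0 0.3 -1; 0 0 0 0 0 0.2 -1; 0 0 0 0 0 0.15 -1; 0 0 0 0 0 0.1 -1; 0 0 0 0 0 0 -1'; python3 -m jog '0 0 0 0 0 0.05 -1; 0 0 0 0 0 0.05 -1; 0 0 0 0 0 0 -1; 0 0 0 0 0 0 -1'
```

```text
clock: 16.18
tool_pos: [0.5724, -0.1432, 0.1049]
orientation: [-180.0, -0.0, 172.9]
force: [-0.2, -0.1, -2.2]
opening: 0.0141
clock: 16.68
tool_pos: [0.5724, -0.1432, 0.101]
orientation: [180.0, 0.0, 172.9]
force: [0.4, 0.5, -2.0]
opening: 0.0139
```

```bash
python3 -m jog '0 0 0 0 0 0.025 -1; 0 0 0 0 0 0 -1; 0 0 0 0 0 0 -1'; python3 -m jog '0 0 0 0 0 0.025 -1; 0 0 0 0 0 0 -1; 0 0 0 0 0 0 -1'
```

```text
clock: 17.05
tool_pos: [0.5724, -0.1432, 0.1]
orientation: [-180.0, 0.0, 172.9]
force: [-0.3, -0.2, -1.3]
opening: 0.0138
clock: 17.42
tool_pos: [0.5724, -0.1432, 0.0998]
orientation: [-180.0, 0.0, 172.9]
force: [-2.0, 1.0, 5.1]
opening: 0.0134
```

Contact came at the expected seated height (0.0998 m), so I'll release and retreat.

```bash
python3 -m jog '0 0 0 0 0 0 -0.5; 0 0 0 0 0 0 0; 0 0 0 0 0 0 0.5; 0 0 0 0 0 0 1; 0 0 0 0 0 0 1; 0 0 0 0 0 0 1'; python3 -m jog '0 0 0 0 0 -0.5 1; 0 0 0 0 0 -0.8 1; 0 0 0 0 0 -0.8 1; 0 0 0 0 0 -0.8 1; 0 0 0 0 0 0 1; 0 0 0 0 0 0 1'
python3 - <<'E'
from w import *
def rep(n,W):
    x,y,z=W.T
    l=(abs(x-.57)<.13)&(abs(y+.14)<.14)
    s=l&(z>.08)&(z<.096);A=np.c_[x,y,np.ones(len(x))]
    print(n,"plate",s.sum(),rect(W[s]),np.median(z[s]),"slope",np.linalg.lstsq(A[s],z[s],rcond=None)[0][:2])
    s=l&(z>.128)&(z<.14);print("grip",s.sum(),rect(W[s]) if s.any() else 0)
    s=(np.hypot(x-.43,y+.13)<.035)&(z>.1)&(z<.125);print("tubecap",s.sum(),rect(W[s]) if s.any() else 0,np.median(z[s]))
o,W,u,v=wcloud("w6");rep("wrist",W)
for n in ["side","scene"]:
    p,d=vision.snapshot(n);cv2.imwrite(f"pics/{n}6.png",p[:,:,::-1]);W,u,v=cloud(n,d);rep(n,W)
print(ctrl.get_obs()["force"],ctrl.get_obs()["clock"])
E
```

```text
clock: 18.18
tool_pos: [0.5723, -0.1432, 0.0989]
orientation: [-180.0, -0.0, 172.9]
force: [-0.3, -0.8, 0.5]
opening: 0.0666
clock: 18.92
tool_pos: [0.572, -0.1431, 0.2145]
orientation: [180.0, -0.0, 172.9]
force: [-0.0, -0.2, 0.2]
opening: 0.0876
wrist plate 38791 (array([ 535.6, -138.8]), array([190.8, 193.4]), 82.53) 0.08887457513982305 slope [0.00091033 0.0037182 ]
grip 2377 (array([ 571.2, -143.3]), array([69.5, 13.8]), 82.31)
tubecap 2531 (array([ 428.9, -128.7]), array([35.6, 35.8]), 34.2) 0.1127945526571561
side plate 5220 (array([ 569.4, -144.7]), array([193.1, 120.4]), 83.7) 0.08910324597275021 slope [0.02232009 0.00210918]
grip 52 (array([ 567.7, -174.1]), array([ 9.8, 13.1]), 83.12)
tubecap 446 (array([ 428.8, -129.9]), array([34.9, 33.5]), 22.84) 0.11302625886662981
scene plate 3273 (array([ 535.3, -137.1]), array([194.4, 193.3]), 81.26) 0.09001464674865955 slope [ 0.02403839 -0.0170397 ]
grip 205 (array([ 572.3, -141.9]), array([68. , 14.9]), 82.99)
tubecap 332 (array([ 430., -128.]), array([34.8, 34.6]), 46.32) 0.11360551290167448
[ 0.11561335 -0.08545937 -0.38871341] 19.075
```

View pics/side6.png

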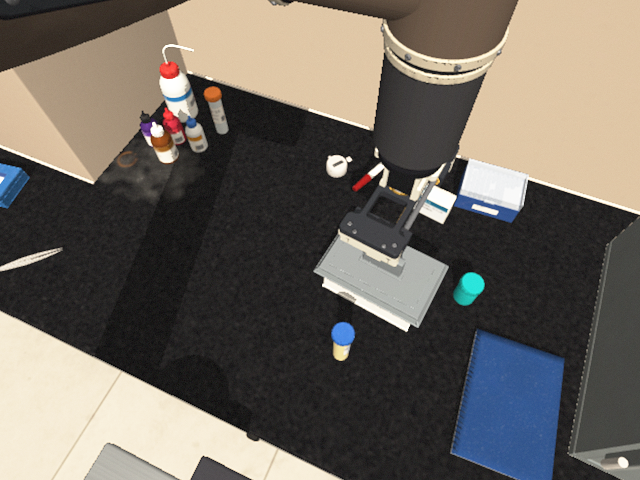

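View pics/scene6.png

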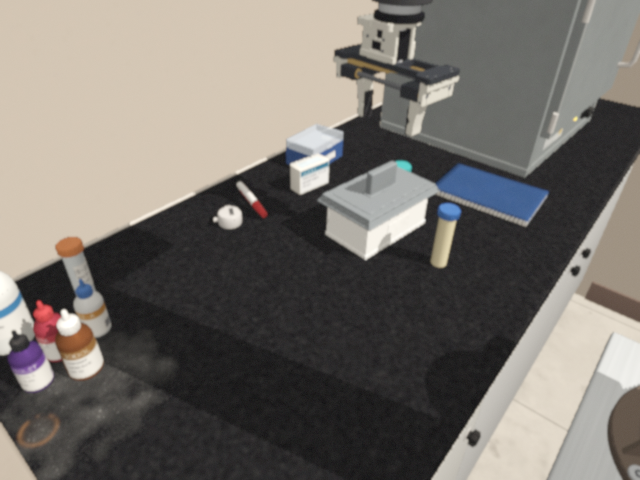

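The lid's top face is at 0.089 m, which is 73 + 16 mm, so it is fully seated. It is level and centred, and the tube is upright at (343,340) in the side view. The gripper is clear, so I'm handing in.

```bash
python3 -c "
from plant import ctrl
print(ctrl.close_job())"
```

```text
the job is handed in; nothing more can be done
None
```

I took the tube out of the box by its cap and stood it on the worktop at about (0.43, -0.13). I then put the lid on the box, let go, backed the gripper clear and handed the job in at about 19 s.

**Lid:** In the last checks its top face read 0.089–0.090 m, against 0.089 m when fully seated. It sat within about 2 mm of the box's centre and about 1 degree of its direction. The wrist camera showed it level to about 0.2 degrees. The other two cameras showed apparent tilts of 1.3–1.7 degrees, but their points also included skirt edges and other parts, so I relied on the wrist view.

**Tube:** It stands upright, with its cap top at 0.113–0.114 m in all three cameras, so its foot is on the worktop.

**Not checked:** I never touched the screw case, and it was still in the box in the last view before the lid went on. I could not see it after that. The hand-in gave no verdict.

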